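# Sweep the offcuts off the press bed

### The job

Take the hand brush from its stand and, with its bristles resting lightly on the steel bed, sweep all four wooden offcuts from under the press's crosshead over the front lip into the yellow scrap tray. Move the offcuts with the brush only, not with the fingers, and do not press hard on the bed or disturb the other things on the bench. Finish by hanging the brush back on its stand by its collar, handle up.

Things in the scene. Friction and masses are not known exactly. Their poses are not given: they have to be found in the camera images.
- press: Small blue bench screw press, fixed. Origin: centre of its underside on the table, z up. Its -x side is the open front: scrap is swept in -x over the lip into the tray. Two posts, 26 mm thick, stand at x = 20, y = -115 and +115 mm and carry a crosshead bar across the bed; a screw with a T-bar stands on that at x = 20, y = 0, up to 311 mm above the table.
- crosshead (a point): Centre of the underside of the crosshead bar, 200 mm above the table (140 mm above the bed); axes as the press. The bar is 40 mm along x (20 each way), 264 mm along y and 35 mm thick, and stays where it is: the brush must reach beneath it.
- bed: The press's level steel die bed; same origin and axes as the press. Its top is at z = 60 mm, 230 mm along x (front lip at x = -115, rear edge at +115 mm), 170 mm along y between two side rails (inner faces at y = -85 and +85 mm, 12 mm higher than the bed, 10 mm thick).
- tray: Yellow open scrap tray, fixed against the front of the press, 160 mm along x, 220 mm along y, 45 mm high, walls and floor 4 to 5 mm. Origin: centre of its underside; axes parallel to the press's; its +x wall is next to the lip.
- stand: Wooden brush stand, fixed. Origin: on the table under the hanging place. Base 150 x 110 mm; upright board at x = 64 to 80 mm, 114 mm high; from it two steel prongs run in -x to x = -50 mm, centred on y = -28 and +28 mm, each 12 mm wide (44 mm between them), tops 114 mm above the table. The brush hangs between them by its collar, handle up.
- brush: Hand brush, 0.18 kg. Origin: centre of the underside of its red collar, +z up the handle. Collar 46 (x) x 76 (y) x 10 mm lies across the prongs; above it a wooden handle 30 (x) x 22 (y) mm up to z = 90 mm; below it an aluminium head 70 (x) x 22 (y) mm down to z = -30, then black bristles 68 (x) x 14 (y) mm.
- head (a point): Centre of the lower face of the brush's aluminium head (z = -30 mm of the brush). The bristles stick out 20 to 44 mm beyond it; how far differs each time and is not measured, so it must be felt (or seen). They give way about 1.5 N per mm for the first 5 mm, then are hard.
- scrap1: Dark wooden offcut, 24 (x) x 60 (y) x 16 (z) mm, 25 g, origin at its centre; lies on the die bed at the start.
- scrap2: Dark wooden offcut, 24 (x) x 60 (y) x 16 (z) mm, 25 g, origin at its centre; lies on the die bed at the start.
- scrap3: Dark wooden offcut, 24 (x) x 60 (y) x 16 (z) mm, 25 g, origin at its centre; lies on the die bed at the start.
- scrap4: Dark wooden offcut, 24 (x) x 60 (y) x 16 (z) mm, 25 g, origin at its centre; lies on the die bed at the start.
- tin: White and brown tin, 72 mm diameter, 110 mm high, origin under its centre. Bystander.
- jar: Amber jar with brass cap, 60 mm diameter, 90 mm high, origin under its centre. Bystander.
- spool: Empty green spool standing up, 70 mm diameter, 90 mm high, origin under its centre. Bystander.
- mug: Blue mug, 76 mm diameter, 85 mm high, origin under its centre. Bystander.
- tape: Orange ring (tape core), 96 mm diameter, 45 mm high, lying flat, origin under its centre. Bystander.
- hammer: Hammer lying along its x axis, about 250 mm long. Bystander.
- carton: Small cardboard carton 100 x 140 x 90 mm, origin under its centre. Bystander.
Things that resemble listed ones, but are neither listed nor needed, are in the scene too. What is shaped like the scrap4 but blue or white is not meant.

How it is judged (in metres and radians):
On the way, in this order (a step that is already met when the one before it is completed fails the run):
1. the brush is lifted off its stand (z of brush in the frame of stand above 0.15 m and contact force between the fingers and brush above 1 N), for 0.2 s.
2. the bristles rest on the bed (contact force between brush and bed above 0.4 N), for 0.1 s.
3. all four offcuts are in the tray (x of scrap1 in the frame of tray between -0.08 and 0.08 m and y of scrap1 in the frame of tray between -0.11 and 0.11 m and z of each of scrap1, scrap2, scrap3, scrap4 in the frame of tray below 0.05 m and x of scrap2 in the frame of tray between -0.08 and 0.08 m and y of scrap2 in the frame of tray between -0.11 and 0.11 m and x of scrap3 in the frame of tray between -0.08 and 0.08 m and y of scrap3 in the frame of tray between -0.11 and 0.11 m and x of scrap4 in the frame of tray between -0.08 and 0.08 m and y of scrap4 in the frame of tray between -0.11 and 0.11 m), for 0.2 s.
At the end, for the whole second after the job is handed in: All four offcuts lie at rest in the scrap tray (centres within its walls and lower than 50 mm above the table), and the brush hangs still on its stand by its collar: within 35 mm of the hanging place, collar 107 to 121 mm above the stand's foot, handle upright within 7 degrees (all of step 3 and linear speed of each of scrap1, scrap2, scrap3, scrap4 below 0.05 m/s and horizontal distance between brush and stand below 0.035 m and z of brush in the frame of stand between 0.107 and 0.121 m and angle between brush's own z axis and vertical below 0.12 rad and linear speed of brush below 0.03 m/s); the robot touches nothing.
It fails at once if the fingers or arm push an offcut (over 0.5 N) (contact force between any of the fingers, the arm and scrap1 above 0.5 N or contact force between any of the fingers, the arm and scrap2 above 0.5 N or contact force between any of the fingers, the arm and scrap3 above 0.5 N or contact force between any of the fingers, the arm and scrap4 above 0.5 N).
It fails at once if the brush is pressed hard on the bed (over 20 N) (contact force between brush and bed above 20 N).
It fails at once if a bystander is moved more than 20 mm (distance of any of tin, jar, spool, mug, tape, hammer, carton from where it was at the start of the episode above 0.02 m).
It also fails if it takes over 72 s, if anything falls off the work surface, if the arm or the gripper's body presses on something with over 40 N, if the wrist force passes 120 N, or if a joint passes its speed limit or range.

### The arm

A 6-joint arm with a two-finger parallel gripper is mounted at the origin on the work surface. World frame = base frame: x ahead of the robot, y to its left, z up, the work surface at z = 0. Lengths are in mm, angles in rad, forces in N, time in s.
With the tool pointing down it reaches from about 400 to 925 mm from the base axis. Payload 12.5 kg.
Tool frame: the origin (TCP) lies midway between the tips of the shut fingers; the grasp point (between the pads) lies 19 mm behind it; z points along the fingers, y is the line along which they close (so a half turn about z gives the same grasp; the last joint's range is limited). The gripper opens to 95 mm and grips with 3 to 60 N. Pads are 20 mm wide; open, the fingers measure 119 mm over their backs; the gripper's body (75 mm by 180 mm) begins 59 mm behind the grasp point.
Start: joints at [-1.444, 0.491, 1.559, -0, 1.092, -0.106], TCP at [144.211, -608.153, 214.661] pointing down, gripper open.
Joint ranges: [-3.1, 3.1], [-0.84, 2.19], [0.05, 2.79], [-1.13, 4.28], [0.06, 2.93], [-2.69, 2.69]. Speed limits (rad/s): [2.22, 2.22, 2.79, 3.14, 3.14, 3.14].

### API

Orientations are given as [roll, pitch, yaw] about the fixed x, y, z axes, in that order (R = Rz(yaw) Ry(pitch) Rx(roll)).
In Python, from cell import env gives the robot as it stands.
- The arm moves only by the shell command python3 -m inch 'ROWS'. ROWS is JSON, a list of rows, each a list of 7 numbers: the turn, a rotation vector about the tool's x, y, z in rad, then the shift along the tool's x, y, z in cm, then the closure, from -1 (fully open) to 1 (shut). A call has 1 to 20 rows; each row shifts and turns the commanded pose from where the row before left it, along the tool's axes as they then stand; what a row does not reach is not made up. A row lasts 1/8 s, in which the tool goes at most 62.5 mm and 10.7 degrees, less where a joint would pass 70% of its speed; a pose out of reach is approached as far as the arm can. A call with a gripper value outside its range is refused whole. The fingers move at their own pace and stop on an object; the grip force is fixed at half the most. Time passes only in rows, so rows that do not move let the fingers close. It gives the time, the measured TCP pose, the force, the opening and the grip force at its end, in the units of the state.
- env.state(): the state, without advancing time (a new reading comes with each control period).
- env.read_camera(name): name is "side" or "top"; returns a dict with "img" (480x640x3 uint8, red, green, blue), "depth" (480x640 float32, mm along the optical axis (not along the pixel's ray), 0 where there is no reading), "fx", "fy", "cx", "cy" (pixels), "position" and "orientation" of the camera in the world. Camera axes: x right, y down, z forward; pixel columns grow to the right and rows downward; lengths in mm; the calibration is good to about 2 mm. A picture is of the moment at which its call begins.
- env.job_done(): hands the job in; it is judged then, once.
Trained networks look in a picture, given as the dict that the camera call returned (one of the last four; its "shot" number tells which), for a name from the list of things; names that differ only in an ending like _2 or _b are one class to them, and where a whole thing is asked for, a point or a joint stands for the part that bears it (a point fixed in the world has none). Each returns a list of dicts, best first, with "score" (0 to 1); they miss things now and then, are a little off and sometimes report something else, mostly with a low value. They report only what shows in the picture. A call takes as long as a camera call. They do not tell look-alikes from the thing itself.
- env.find_in(picture, target): "centre" ([x, y, z] in mm, in the coordinates of the camera as it stood for that picture, good to about 4 mm: the middle of the surface that is visible of it).
- env.trace(picture, target): "mask" (480x640 bool, what is visible of it).
The state is a dict: "t": time; "joints": joint angles; "qvel": joint speeds; "tau": joint torques, N m; "eef_pos": TCP position; "tcp_rot": TCP orientation; "ft_force": force on the tool from outside, world axes, zero at the start; "moment": the same for the moment, N m; "opening": opening from 0.0 (shut) to 1.0 (fully open); "grip_force": force on a finger pad.
Only numpy, scipy, OpenCV 4.12 (cv2) and the standard library are available. Lean on these libraries where they do the work, as an engineer would, in place of code of your own. Each camera call takes 0.05 s, during which the arm holds its last target. There are 200 camera calls.

## Working session

There is one attempt and no reset: what is moved stays moved. The work goes in short steps, Python scripts to look and compute and a shell command to move; the robot and the scene stay as the last step left them, time stands still between calls to the robot, and variables do not carry over. Pictures are saved under pics/ and viewed, at most 10 in all, crops included, and the job is handed in when it is done.

```bash
mkdir -p pics; ls; cat > h.py <<'E'
import numpy as np,cv2
from scipy.spatial.transform import Rotation as R
from cell import env
def cam(n,save=None):
    p=env.read_camera(n)
    if save: cv2.imwrite('pics/'+save,p['img'][:,:,::-1])
    return p
def T(p): 
    o=np.array(p['orientation'],float)
    M=o if o.shape==(3,3) else R.from_euler('xyz',o).as_matrix()
    return M,np.array(p['position'])
def w(p,c):
    M,t=T(p); return M@np.array(c)+t
def cloud(p):
    v,u=np.mgrid[:480,:640]; d=p['depth']
    P=np.stack([(u-p['cx'])/p['fx']*d,(v-p['cy'])/p['fy']*d,d],-1)
    M,t=T(p); return P@M.T+t
def proj(p,X):
    M,t=T(p); c=(np.array(X)-t)@M; return c[:2]/c[2]*[p['fx'],p['fy']]+[p['cx'],p['cy']]
E
python3 - <<'E'
from h import *
print(env.state())
np.set_printoptions(precision=1,suppress=True)
for n in ['side','top']:
    p=cam(n,n+'0.png'); print(n,p['position'],p['orientation'],p['fx'])
    np.savez(n+'0.npz',**{k:p[k] for k in p})
    for x in ['press','bed','tray','stand','brush','scrap1','tin','jar','spool','mug','tape','hammer','carton']:
        for r in env.find_in(p,x)[:6]:
            if r['score']>.3: print(x,round(r['score'],2),w(p,r['centre']),proj(p,w(p,r['centre'])))
E
```

```text
pics
{'t': 0.0, 'joints': array([-1.44361908e+00,  4.91511742e-01,  1.55949879e+00, -2.53106022e-05,
        1.09171398e+00, -1.05615565e-01]), 'qvel': array([ 0.00091612,  0.00117212, -0.00021371,  0.0002209 ,  0.00023154,
       -0.00110762]), 'tau': array([-3.87505206e-03, -6.12644005e+01, -2.58185059e+01,  6.92140684e-02,
        4.82210715e-02, -1.23143391e-04]), 'eef_pos': array([ 144.15668197, -607.86647152,  214.07447285]), 'tcp_rot': array([-3.14046474e+00, -9.69966860e-05,  2.32804440e-01]), 'ft_force': array([0.64803884, 0.26886006, 0.13098348]), 'moment': array([ 0.01704764,  0.01758967, -0.00815222]), 'grip_force': 0.0, 'opening': 1.0015446033321063}
side [228.1 723.9 806.5] [-2.2 -0.  -2.7] 473.3390174233356
press 0.64 [554.2 111.7  58.7] [283.1 313.6]
tray 0.68 [ 547.9 -200.6   22.3] [337.3 242.7]
tray 0.61 [ 675.1 -310.8   58.4] [309.5 199.6]
stand 0.71 [528.1 401.9  13.6] [223.8 452.7]
brush 0.81 [487.4 403.  122.1] [238.3 427.4]
scrap1 0.88 [533.5   6.8  75.9] [311.5 278.9]
scrap1 0.87 [529.1  63.9  75.8] [303.  296.3]
scrap1 0.76 [607.8   3.5  78.6] [282.3 268.4]
s
[... 824 characters left out ...]
] [156.1 262. ]
scrap1 0.64 [785.2 182.3  14.1] [240.4 173.8]
scrap1 0.62 [530.3   2.6  78.9] [297.  254.5]
scrap1 0.62 [600.3  59.8  73. ] [277.5 230.4]
scrap1 0.59 [611.5  -1.6  80.3] [299.  226.2]
scrap1 0.55 [526.8  63.   74.2] [275.7 255.8]
scrap1 0.53 [771.9  63.8  19.8] [279.4 177.8]
tin 0.8 [ 502.9 -367.3  108.3] [431. 264.]
jar 0.71 [554.   82.1  63.7] [269.6 246.9]
spool 0.61 [ 775.3 -101.7   90.1] [334.8 169.8]
mug 0.93 [ 689.6 -332.7   36.5] [413.3 204.1]
tape 0.73 [ 338.  -198.1   48.3] [367.8 324.6]
tape 0.66 [521.5 373.2  16.3] [172.3 259.6]
tape 0.38 [553.5  80.2  63.1] [270.3 247.1]
hammer 0.9 [331.  271.6  23.7] [203.  325.4]
carton 0.93 [ 553.  -556.6   89.6] [497.7 247.7]
```

View pics/side0.png

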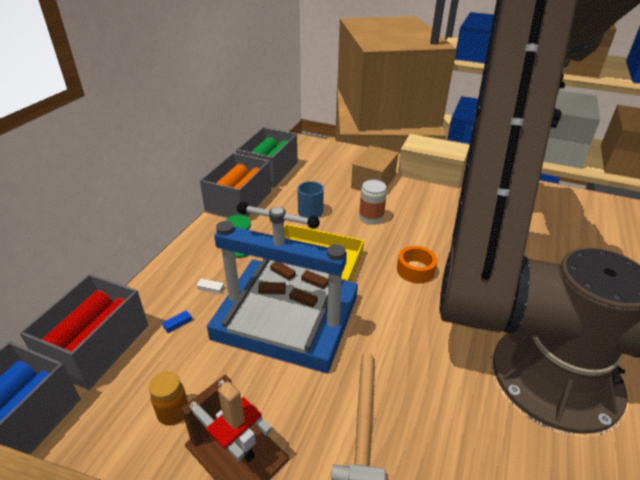

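View pics/top0.png

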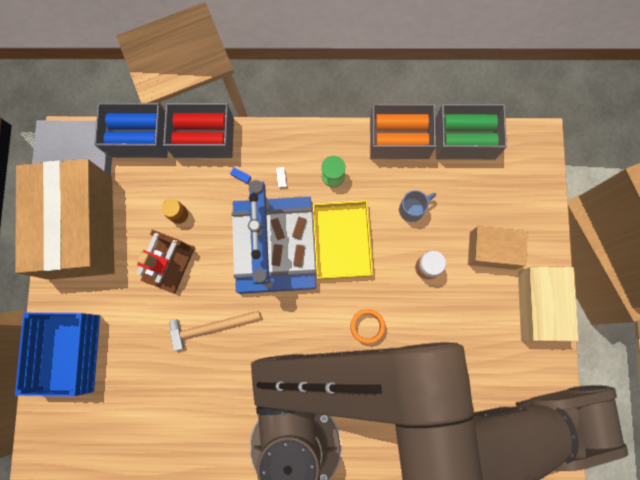

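The side view shows the press around (285,290), its open front facing the tray (yellow, toward world -y). The four dark offcuts are at about (283,270), (315,279), (271,287) and (303,297). The brush hangs on the stand at (233,415), with the hammer and jar nearby. In the top view the tray is at (342,241) and the stand at (165,262). Next I'll fit poses from the depth data.

```bash
python3 - <<'E'
from h import *
np.set_printoptions(precision=1,suppress=True)
C={};I={}
for n in ['side','top']:
    p=dict(np.load(n+'0.npz',allow_pickle=True)); p={k:(v.item() if v.ndim==0 else v) for k,v in p.items()}
    C[n]=cloud(p).reshape(-1,3); I[n]=p['img'].reshape(-1,3).astype(int)
def rect(P):
    (c,s,a)=cv2.minAreaRect(P[:,:2].astype(np.float32)); return np.array(c),np.array(s),a,len(P),P[:,2].mean()
def box(n,xl,xh,yl,yh,zl,zh,col=None):
    P=C[n];i=I[n]; m=(P[:,0]>xl)&(P[:,0]<xh)&(P[:,1]>yl)&(P[:,1]<yh)&(P[:,2]>zl)&(P[:,2]<zh)
    if col: m&=col(i)
    return P[m]
yel=lambda i:(i[:,0]>150)&(i[:,2]<80)
blue=lambda i:(i[:,2]>i[:,0]+40)
dark=lambda i:(i.sum(1)<210)&(i[:,0]>i[:,2]+8)
red=lambda i:(i[:,0]>130)&(i[:,1]<70)
gray=lambda i:(abs(i[:,0]-i[:,2])<30)
for n in C:
    print(n)
    print('tray rim',rect(box(n,420,720,-260,0,35,55,yel)))
    print('xhead',rect(box(n,380,750,-60,250,225,245,blue)))
    print('base/press blue',rect(box(n,380,750,-60,250,20,110,blue)))
    print('bed',rect(box(n,420,700,-60,250,55,65,gray)))
    P=box(n,430,690,-60,180,70,84,dark)
    _,lab=0,None
    if len(P):
        k,l,cc=cv2.kmeans(P[:,:2].astype(np.float32),4,None,(3,100,.01),10,cv2.KMEANS_PP_CENTERS)[0:3]
        for j in range(4): print('scrap',rect(P[l[:,0]==j]))
    print('collar',rect(box(n,400,620,300,520,116,132,red)))
    print('handle top',rect(box(n,400,620,300,520,192,215)))
    print('prongs z~114',rect(box(n,400,620,300,520,104,120,gray)))
    print('stand base',rect(box(n,400,640,280,500,8,30,lambda i:i.sum(1)<260)))
    print('jar',rect(box(n,600,720,320,460,75,105)))
    print('hammer',rect(box(n,280,400,100,420,10,60)), box(n,280,400,100,420,10,60)[:,2].max())
E
```

```text
side
tray rim (array([ 583.5, -127. ]), array([221.1, 163.2]), 3.251126527786255, 278, np.float64(42.818057611464965))
xhead (array([563.5,  94.3]), array([259.8,  42. ]), 4.001662731170654, 1644, np.float64(233.0855261649998))
base/press blue (array([566.2,  74.5]), array([268.5, 231.9]), 4.110249042510986, 3071, np.float64(42.11219513569272))
bed (array([565.7,  75.7]), array([251.7, 228.9]), 4.002760887145996, 4821, np.float64(59.57783662751022))
scrap (array([606.,  62.]), array([60.1, 27. ]), 19.819766998291016, 240, np.float64(74.90921789397817))
scrap (array([530.5,  61. ]), array([25.5, 60.6]), 83.69171142578125, 258, np.float64(74.81832737117725))
scrap (array([608.7,  -0.1]), array([24. , 58.2]), 73.99767303466797, 179, np.float64(74.93407129373367))
scrap (array([528.7,   1. ]), array([23. , 57.3]), 83.27161407470703, 195, np.float64(74.73977503369912))
collar (array([500.1, 396. ]), array([75.2, 46.7]), 69.81023406982422, 652, np.float64(123.58412770354455))
handle top (array([498.9, 396.6]), array([21.6, 29.9]), 70.8254623413086, 329, np.float64(201.57135981849186))
pron
[... 1317 characters left out ...]
35423874266856))
collar (array([499.3, 394.1]), array([72.1, 44.2]), 69.20072937011719, 212, np.float64(124.51516376473187))
handle top (array([500.2, 396.2]), array([22.6, 29.5]), 71.28890991210938, 109, np.float64(202.35047106492283))
prongs z~114 (array([514.1, 388.5]), array([ 69.2, 121.5]), 68.43978118896484, 306, np.float64(112.99117676229046))
stand base (array([539.4, 378.4]), array([109.2, 206.3]), 71.22174835205078, 891, np.float64(13.351879333051954))
jar (array([662.2, 367.1]), array([52.9, 51.6]), 63.41172409057617, 288, np.float64(89.83581748315224))
hammer (array([326.8, 260. ]), array([ 91.1, 298.7]), 0.7122361063957214, 953, np.float64(23.169102710480274)) 38.067183687002625
```

```bash
cat >> h.py <<'E'
def plan(wps,pose=None,step=55,ang=.15,g=-1,polar=False):
    """wps: list of (pos, R). prints rows from pose, in tool axes (rad, cm)."""
    if pose is None:
        s=env.state(); pose=(np.array(s['eef_pos']),R.from_euler('xyz',s['tcp_rot']))
    c,q=pose; rows=[]
    for P,Q in wps:
        P=np.array(P,float); c0=c.copy(); q0=q; rv=(q0.inv()*Q).as_rotvec()
        if polar:
            a=[np.hypot(*c0[:2]),np.arctan2(c0[1],c0[0]),c0[2]]; b=[np.hypot(*P[:2]),np.arctan2(P[1],P[0]),P[2]]
            L=np.linalg.norm([(b[0]-a[0]),(b[1]-a[1])*max(a[0],b[0]),b[2]-a[2]])
        else: L=np.linalg.norm(P-c0)
        n=int(max(1,np.ceil(L/step),np.ceil(np.linalg.norm(rv)/ang)))
        for k in range(1,n+1):
            f=k/n
            if polar:
                r,t,z=np.array(a)+f*(np.array(b)-a); X=np.array([r*np.cos(t),r*np.sin(t),z])
            else: X=c0+f*(P-c0)
            Y=q0*R.from_rotvec(rv*f)
            d=np.round(q.inv().apply(X-c)/10,1); t=np.round((q.inv()*Y).as_rotvec(),2)
            rows.append([*t,*d,g]); c=c+q.apply(d*10); q=q*R.from_rotvec(t)
        
    print(len(rows),'[' + ','.join('['+','.join('%g'%(v+0) for v in r)+']' for r in rows)+']')
    return c,q
def down(yaw,tilt=0):  # tool down, yaw deg; tilt deg: handle/hand leans toward press -x
    return R.from_euler('xyz',[180,0,yaw],degrees=True)
def pr(x,y,z,o=(566.8,74.),a=94.1):
    c,s=np.cos(np.radians(a)),np.sin(np.radians(a)); return np.array([o[0]+c*x-s*y,o[1]+s*x+c*y,z])
E
python3 - <<'E'
from h import *
p=plan([([144,-608,370],down(13.3))])
p=plan([([499.5,396,370],down(70))],p,polar=True)
E
```

```text
3 [[0,0,0,0,0,-5.2,-1],[0,0,0,0,0,-5.2,-1],[0,0,0,0,0,-5.1,-1]]
24 [[0,0,-0.04,5.2,-0.2,0,-1],[0,0,-0.04,5.2,-0.4,0,-1],[0,0,-0.04,5.2,-0.6,0,-1],[0,0,-0.04,5.2,-0.8,0,-1],[0,0,-0.05,5.2,-1.1,0,-1],[0,0,-0.04,5.1,-1.3,0,-1],[0,0,-0.04,5,-1.4,0,-1],[0,0,-0.04,5,-1.7,0,-1],[0,0,-0.04,4.9,-1.9,0,-1],[0,0,-0.04,4.8,-2.2,0,-1],[0,0,-0.04,4.7,-2.3,0,-1],[0,0,-0.04,4.7,-2.5,0,-1],[0,0,-0.05,4.5,-2.8,0,-1],[0,0,-0.04,4.4,-2.9,0,-1],[0,0,-0.04,4.3,-3.1,0,-1],[0,0,-0.04,4.2,-3.3,0,-1],[0,0,-0.04,4,-3.4,0,-1],[0,0,-0.04,3.8,-3.6,0,-1],[0,0,-0.04,3.8,-3.8,0,-1],[0,0,-0.04,3.5,-4,0,-1],[0,0,-0.05,3.4,-4.1,0,-1],[0,0,-0.04,3.2,-4.3,0,-1],[0,0,-0.04,3,-4.3,0,-1],[0,0,-0.04,2.9,-4.5,0,-1]]
```

```bash
python3 -m inch '[[0,0,0,0,0,-5.2,-1],[0,0,0,0,0,-5.2,-1],[0,0,0,0,0,-5.1,-1],[0,0,-0.04,5.2,-0.2,0,-1],[0,0,-0.04,5.2,-0.4,0,-1],[0,0,-0.04,5.2,-0.6,0,-1],[0,0,-0.04,5.2,-0.8,0,-1],[0,0,-0.05,5.2,-1.1,0,-1],[0,0,-0.04,5.1,-1.3,0,-1],[0,0,-0.04,5,-1.4,0,-1],[0,0,-0.04,5,-1.7,0,-1],[0,0,-0.04,4.9,-1.9,0,-1],[0,0,-0.04,4.8,-2.2,0,-1],[0,0,-0.04,4.7,-2.3,0,-1]]' && python3 -m inch '[[0,0,-0.04,4.7,-2.5,0,-1],[0,0,-0.05,4.5,-2.8,0,-1],[0,0,-0.04,4.4,-2.9,0,-1],[0,0,-0.04,4.3,-3.1,0,-1],[0,0,-0.04,4.2,-3.3,0,-1],[0,0,-0.04,4,-3.4,0,-1],[0,0,-0.04,3.8,-3.6,0,-1],[0,0,-0.04,3.8,-3.8,0,-1],[0,0,-0.04,3.5,-4,0,-1],[0,0,-0.05,3.4,-4.1,0,-1],[0,0,-0.04,3.2,-4.3,0,-1],[0,0,-0.04,3,-4.3,0,-1],[0,0,-0.04,2.9,-4.5,0,-1]]'; python3 - <<'E'
from h import *
plan([([499.5,396,155],down(70))],step=60)
E
```

```text
t: 3.15
eef_pos: [576.9, -254.5, 369.5]
tcp_rot: [-3.142, 0.0, 0.684]
ft_force: [-0.0, -0.2, 0.3]
opening: 1.002
grip_force: 0.0
t: 4.78
eef_pos: [499.0, 397.5, 369.4]
tcp_rot: [-3.142, 0.0, 1.224]
ft_force: [0.6, -0.3, 0.1]
opening: 0.999
grip_force: 0.0
4 [[0,0,0,0,0,5.4,-1],[0,0,0,-0.1,0,5.3,-1],[0,0,0,0,0.1,5.4,-1],[0,0,0,0,0,5.3,-1]]
```

```bash
python3 -m inch '[[0,0,0,-0.1,0,5.4,-1],[0,0,0,0,0,5.3,-1],[0,0,0,0,0.1,5.4,-1],[0,0,0,0,0,5.3,-1],[0,0,0,0,0,0,-1],[0,0,0,0,0,0,1],[0,0,0,0,0,0,1],[0,0,0,0,0,0,1],[0,0,0,0,0,0,1],[0,0,0,0,0,0,1],[0,0,0,0,0,0,1],[0,0,0,0,0,0,1],[0,0,0,0,0,0,1]]' && python3 -m inch '[[0,0,0,0,0,-2,1],[0,0,0,0,0,-4,1],[0,0,0,0,0,-5,1],[0,0,0,0,0,-5,1],[0,0,0,0,0,-5,1],[0,0,0,0,0,-2,1],[0,0,0,0,0,0,1],[0,0,0,0,0,0,1]]'; python3 - <<'E'
from h import *
np.set_printoptions(precision=1,suppress=True)
p=cam('side'); im=p['img'][:,:,::-1]
s=env.state()
u=proj(p,np.array(s['eef_pos'])+[0,0,-60]).astype(int); print(u)
a=im[max(0,u[1]-110):u[1]+110,max(0,u[0]-130):u[0]+130]; cv2.imwrite('pics/lift.png',cv2.resize(a,None,fx=3,fy=3)[:600,:800])
# brush geometry in the tool frame, by depth
C=cloud(p).reshape(-1,3); D=(C-s['eef_pos']); q=R.from_euler('xyz',s['tcp_rot']); D=q.inv().apply(D)
i=p['img'].reshape(-1,3).astype(int)
m=(abs(D[:,0])<70)&(abs(D[:,1])<70)&(D[:,2]>-10)&(D[:,2]<150)
red=m&(i[:,0]>120)&(i[:,1]<70); dk=m&(i.max(1)<60)
for n,k in(('red',red),('dark',dk),('all',m)): print(n,k.sum(),np.percentile(D[k],[0,2,50,98,100],axis=0).T)
E
```

```text
t: 6.4
eef_pos: [500.5, 394.7, 155.4]
tcp_rot: [-3.141, 0.0, 1.223]
ft_force: [-0.9, -0.6, -0.4]
opening: 0.318
grip_force: 30.0
t: 7.4
eef_pos: [500.3, 394.6, 384.0]
tcp_rot: [-3.14, 0.002, 1.223]
ft_force: [0.2, 0.9, -2.8]
opening: 0.314
grip_force: 30.0
[218 334]
red 1127 [[-36.4 -34.6  16.4  38.3  39. ]
 [-24.2 -23.2  -8.3  19.3  22.4]
 [ 26.6  29.8  31.7  34.4  37.7]]
dark 380 [[ -8.4  -3.5   6.2  11.4  12.3]
 [-36.  -34.8 -20.1  16.6  22.7]
 [ -9.7  -7.7  93.1 104.8 106.9]]
all 2835 [[-37.1 -33.4   7.5  38.   39. ]
 [-36.9 -35.7 -15.3  19.5  33.7]
 [-10.   -5.6  32.4 105.3 110.9]]
```

View pics/lift.png

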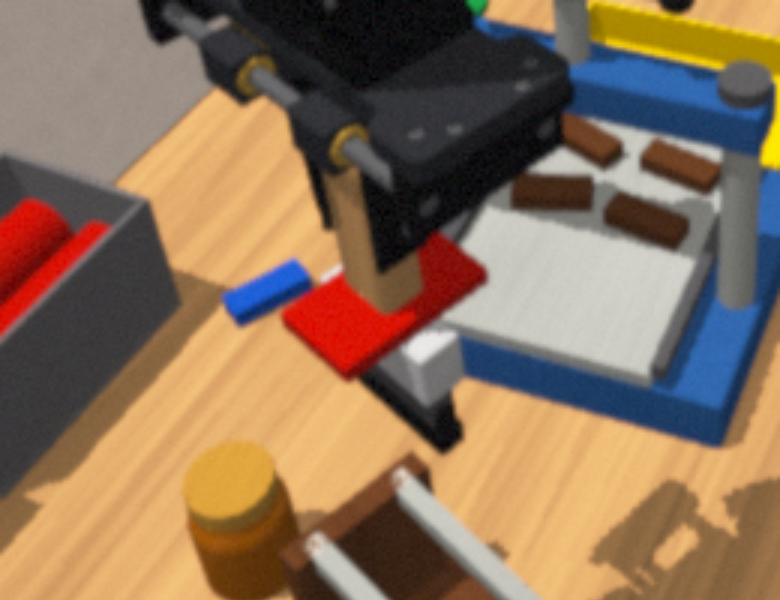

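The lifted brush, in the tool frame, has its collar underside about 41 mm and its bristle tip about 106 mm beyond the TCP, so the bristles are about 35 mm long. It hangs straight in the grip. The offcuts are still in their two columns under and in front of the crosshead. I'll go over the press, lean the hand 25° towards the front, and enter under the crosshead from there.

```bash
cat >> h.py <<'E'
TIP=np.array([-6,-1,106.])
def sw(th=25,a=94.1): return down(a)*R.from_euler('y',th,degrees=True)
def tcp(x,y,z,th=25): return pr(x,y,z)-sw(th).apply(TIP)
def tipnow():
    s=env.state(); X=np.array(s['eef_pos'])+R.from_euler('xyz',s['tcp_rot']).apply(TIP)
    d=X-[566.8,74,0]; c,k=np.cos(np.radians(94.1)),np.sin(np.radians(94.1))
    return np.array([c*d[0]+k*d[1],-k*d[0]+c*d[1],X[2]])
E
python3 - <<'E'
from h import *
a=tcp(-150,-41,330); 
p=plan([([500.3,394.6,460],down(70))],g=1)
p=plan([(a[:2].tolist()+[460],down(94.1))],p,polar=True,g=1)
p=plan([(a,sw())],p,g=1)
p=plan([(tcp(-150,-41,95),sw())],p,g=1)
p=plan([(tcp(24,-41,90),sw())],p,g=1,step=40)
p=plan([(tcp(24,-41,65),sw())],p,g=1,step=15)
print(tcp(24,-41,60))
E
```

```text
2 [[0,0,0,0,0,-3.8,1],[0,0,0,0,0,-3.8,1]]
10 [[0,0,-0.04,-3.1,4.4,0,1],[0,0,-0.04,-3.6,4,0,1],[0,0,-0.05,-4,3.6,0,1],[0,0,-0.04,-4.5,2.9,0,1],[0,0,-0.04,-4.8,2.4,0,1],[0,0,-0.04,-5.1,1.7,0,1],[0,0,-0.04,-5.3,1.1,0,1],[0,0,-0.05,-5.3,0.4,0,1],[0,0,-0.04,-5.4,-0.2,0,1],[0,0,-0.04,-5.2,-1,0,1]]
3 [[0,0.15,0,0,0,1.1,1],[0,0.14,0,-0.2,0,1,1],[0,0.15,0,-0.3,0,1,1]]
5 [[0,0,0,-2,0,4.3,1],[0,0,0,-2,0,4.2,1],[0,0,0,-2,0,4.3,1],[0,0,0,-2,0.1,4.2,1],[0,0,0,-1.9,0,4.3,1]]
5 [[0,0,0,3.1,0,1.6,1],[0,0,0,3.1,0,1.5,1],[0,0,0,3.1,0,1.6,1],[0,0,0,3.1,0,1.6,1],[0,0,0,3.1,0,1.5,1]]
2 [[0,0,0,-0.5,0,1.2,1],[0,0,0,-0.6,0,1.1,1]]
[609.79069139  61.68251242 158.604335  ]
```

```bash
python3 -m inch '[[0,0,0,0,0,-3.8,1],[0,0,0,0,0,-3.8,1],[0,0,-0.04,-3.1,4.4,0,1],[0,0,-0.04,-3.6,4,0,1],[0,0,-0.05,-4,3.6,0,1],[0,0,-0.04,-4.5,2.9,0,1],[0,0,-0.04,-4.8,2.4,0,1],[0,0,-0.04,-5.1,1.7,0,1],[0,0,-0.04,-5.3,1.1,0,1],[0,0,-0.05,-5.3,0.4,0,1],[0,0,-0.04,-5.4,-0.2,0,1],[0,0,-0.04,-5.2,-1,0,1],[0,0.15,0,0,0,1.1,1],[0,0.14,0,-0.2,0,1,1],[0,0.15,0,-0.3,0,1,1],[0,0,0,0,0,0,1]]'; python3 - <<'E'
from h import *
print(tipnow(),env.state()['joints'])
p=plan([(tcp(-150,-41,95),sw())],g=1)
p=plan([(tcp(24,-41,90),sw())],p,g=1,step=40)
p=plan([(tcp(24,-41,66),sw())],p,g=1,step=15)
E
```

```text
t: 9.45
eef_pos: [622.1, -114.1, 426.7]
tcp_rot: [-3.136, -0.442, 1.637]
ft_force: [-0.3, 0.4, -2.3]
opening: 0.314
grip_force: 30.0
[-151.68029426  -40.34605735  328.30234488] [-0.44757075  0.45652712  1.13346303  0.38657613  1.77000482 -0.47999987]
5 [[0,0,0,-2,0,4.2,1],[0,0,0,-1.9,0.1,4.3,1],[0,0,0,-2,0,4.2,1],[0,0,0,-1.9,0,4.2,1],[0,-0.01,0,-2,0,4.3,1]]
5 [[0,0,0,3.1,0,1.5,1],[0,0,0,3.2,0,1.6,1],[0,0,0,3.1,0,1.5,1],[0,0,0,3.1,0,1.6,1],[0,0,0,3.1,0,1.5,1]]
2 [[0,0,0,-0.5,0,1.1,1],[0,0,0,-0.5,0,1.1,1]]
```

```bash
python3 -m inch '[[0,0,0,-2,0,4.2,1],[0,0,0,-1.9,0.1,4.3,1],[0,0,0,-2,0,4.2,1],[0,0,0,-1.9,0,4.2,1],[0,0,0,-2,0,4.3,1],[0,0,0,0,0,0,1]]' && python3 -m inch '[[0,0,0,3.1,0,1.5,1],[0,0,0,3.2,0,1.6,1],[0,0,0,3.1,0,1.5,1],[0,0,0,3.1,0,1.6,1],[0,0,0,3.1,0,1.5,1],[0,0,0,0,0,0,1],[0,0,0,0,0,0,1]]' ; python3 - <<'E'
from h import *
p=cam('side'); X=tipnow(); print(X)
u=proj(p,pr(0,0,100)).astype(int)
a=p['img'][u[1]-90:u[1]+90,u[0]-120:u[0]+120,::-1]; cv2.imwrite('pics/under.png',cv2.resize(a,None,fx=3.3,fy=3.3))
p=plan([(tcp(24,-41,66),sw())],g=1,step=15)
E
```

```text
t: 10.2
eef_pos: [622.1, -109.5, 194.1]
tcp_rot: [-3.136, -0.44, 1.642]
ft_force: [0.1, -0.5, -0.8]
opening: 0.313
grip_force: 30.0
t: 11.08
eef_pos: [611.3, 63.4, 195.4]
tcp_rot: [3.138, -0.439, 1.646]
ft_force: [0.6, -0.5, -1.9]
opening: 0.312
grip_force: 30.0
[ 25.62589598 -42.64536731  96.49722398]
3 [[0,0,0,-0.5,-0.1,0.9,1],[0,0,0,-0.4,0,0.9,1],[0,0,0,-0.5,-0.1,0.9,1]]
```

View pics/under.png

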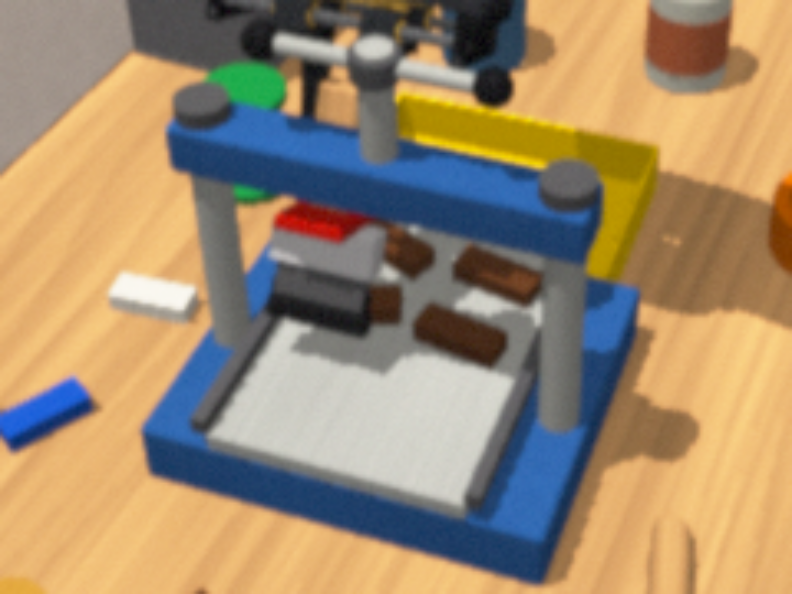

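The brush head is under the crosshead's left half at crop (320,290), behind its offcut at (385,303). All four offcuts are untouched. Lowering next, and feeling for the bed.

```bash
python3 -m inch '[[0,0,0,-0.5,0,0.9,1],[0,0,0,-0.4,0,0.9,1],[0,0,0,-0.5,0,0.9,1],[0,0,0,0,0,0,1],[0,0,0,0,0,0,1]]' | grep -E 'eef|force' && for i in 1 2 3 4; do python3 -m inch '[[0,0,0,-0.1,0,0.1,1],[0,0,0,0,0,0,1]]' | grep -E 'eef|ft'; done; python3 -c 'from h import *;print(tipnow())'
```

```text
eef_pos: [610.6, 61.7, 162.9]
ft_force: [-1.0, 0.6, -0.2]
grip_force: 30.0
eef_pos: [610.6, 61.6, 161.8]
ft_force: [-0.6, 2.0, 2.1]
eef_pos: [610.7, 61.1, 160.4]
ft_force: [-1.0, 2.2, 5.6]
eef_pos: [610.8, 60.4, 159.0]
ft_force: [-1.3, 1.7, 6.4]
eef_pos: [610.9, 59.8, 157.8]
ft_force: [-2.3, 1.5, 6.9]
[ 22.39428729 -41.93861845  59.30564528]
```

```bash
python3 -m inch '[[0,0,0,0.1,0,-0.2,1],[0,0,0,-0.68,0,-0.32,1],[0,0,0,-1.36,0,-0.64,1],[0,0,0,-1.36,0,-0.64,1]]' | grep -E 'eef|ft'; python3 -m inch '[[0,0,0,-1.36,0,-0.64,1],[0,0,0,-1.36,0,-0.64,1],[0,0,0,-1.36,0,-0.64,1]]' | grep -E 'eef|ft';  python3 - <<'E'
from h import *
p=cam('side'); print(tipnow())
u=proj(p,pr(-60,0,80)).astype(int)
a=p['img'][u[1]-90:u[1]+90,u[0]-120:u[0]+120,::-1]; cv2.imwrite('pics/sweep1.png',cv2.resize(a,None,fx=3.3,fy=3.3))
E
```

```text
eef_pos: [613.7, 21.4, 159.7]
ft_force: [0.1, 3.2, 3.8]
eef_pos: [616.7, -23.7, 159.7]
ft_force: [-0.1, 2.7, 3.6]
[-62.94715997 -42.00306209  61.08710013]
```

View pics/sweep1.png

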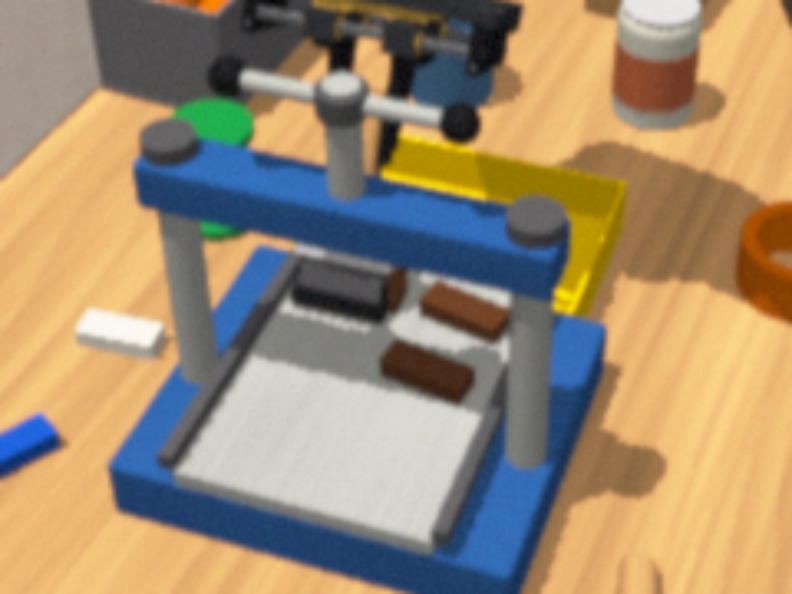

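The brush (crop (340,290)) pushes its offcuts ahead of it along the bed, and the other column at (427,370) and (465,310) hasn't moved. I'll continue this stroke over the lip.

```bash
python3 -m inch '[[0,0,0,-1.36,0,-0.64,1],[0,0,0,-1.36,0,-0.64,1],[0,0,0,-1.36,0,-0.64,1],[0,0,0,-1.36,0,-0.64,1],[0,0,0,-1.36,0,-0.64,1],[0,0,0,-0.7,0,-0.33,1],[0,0,0,0,0,0,1],[0,0,0,0.85,0,-1.8,1],[0,0,0,1.2,0,-2.7,1],[0,0,0,0,0,0,1]]' | grep -E 'eef|ft';  python3 - <<'E'
from h import *
p=cam('side'); print(tipnow())
u=proj(p,pr(-120,0,80)).astype(int)
a=p['img'][u[1]-90:u[1]+90,u[0]-120:u[0]+120,::-1]; cv2.imwrite('pics/sweep2.png',cv2.resize(a,None,fx=3.3,fy=3.3))
for n in('side','top'):
    p=cam(n)
    for r in env.find_in(p,'scrap1')[:6]: print(n,round(r['score'],2),w(p,r['centre']))
q=plan([(tcp(-140,41,105),sw())],g=1,step=50)
q=plan([(tcp(24,41,96),sw())],q,g=1,step=40)
q=plan([(tcp(24,41,62),sw())],q,g=1,step=15)
E
```

```text
eef_pos: [623.6, -105.7, 212.2]
ft_force: [-0.4, 0.1, -2.0]
[-143.47158819  -42.38863519  112.00202321]
side 0.87 [534.33504259   7.18467553  77.47601571]
side 0.76 [778.94208056 188.94811562  19.70812826]
side 0.6 [772.74725027  63.47945098  14.65557726]
side 0.59 [530.53754624  65.69196815  75.31136052]
top 0.77 [ 5.29654039e+02 -3.73734336e-01  7.59982103e+01]
top 0.66 [537.52660839  61.96756009  74.57144637]
top 0.58 [784.21228456 184.42225029  14.1228234 ]
top 0.54 [773.68897764  62.78016775  18.32089065]
top 0.25 [616.52706014 -81.13490787 188.24370459]
2 [[0,0,0,0.1,-4.1,0.3,1],[0,0,0,0,-4.2,0.3,1]]
5 [[0,0,0,2.9,0,1.6,1],[0,0,0,2.9,0,1.5,1],[0,0,0,2.9,0,1.6,1],[0,0,0,2.9,0,1.5,1],[0,0,0,2.9,0,1.6,1]]
3 [[0,0,0,-0.5,0,1,1],[0,0,0,-0.5,0,1.1,1],[0,0,0,-0.5,0.1,1,1]]
```

View pics/sweep2.png

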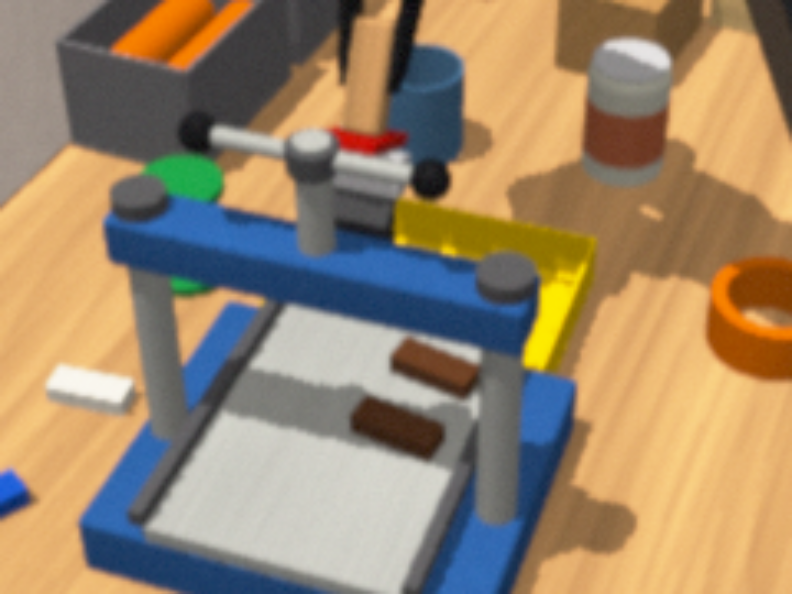

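The left column has been cleared off the bed and is hidden behind the press, so I'll check it in the tray later. The right-hand pair at (398,427) and (435,367) remains. Doing that column now.

```bash
python3 -m inch '[[0,0,0,0.1,-4.1,0.3,1],[0,0,0,0,-4.2,0.3,1],[0,0,0,2.9,0,1.6,1],[0,0,0,2.9,0,1.5,1],[0,0,0,2.9,0,1.6,1],[0,0,0,2.9,0,1.5,1],[0,0,0,2.9,0,1.6,1],[0,0,0,0,0,0,1],[0,0,0,-0.5,0,1,1],[0,0,0,-0.5,0,1.1,1],[0,0,0,-0.4,0,0.8,1],[0,0,0,0,0,0,1],[0,0,0,0,0,0,1]]' | grep -E 'eef|ft';  python3 -c '
from h import *
print(tipnow(),env.state()["tcp_rot"])'; python3 -m inch '[[0,0,0,-0.1,0,0.1,1],[0,0,0,0,0,0,1]]' | grep -E 'eef|ft';  python3 -c '
from h import *
print(tipnow())'
```

```text
eef_pos: [528.0, 55.2, 163.2]
ft_force: [-0.1, 0.5, -1.0]
[23.70102482 41.0252789  64.74271215] [ 3.14153438 -0.43991886  1.64258491]
eef_pos: [528.0, 54.9, 161.9]
ft_force: [0.1, 0.2, -2.0]
[23.38466442 41.09116143 63.46946193]
```

```bash
python3 -m inch '[[0,0,0,-0.1,0,0.2,1],[0,0,0,0,0,0,1]]' | grep -E 'eef|ft'; python3 -m inch '[[0,0,0,-0.68,0,-0.32,1],[0,0,0,-1.36,0,-0.64,1],[0,0,0,-1.36,0,-0.64,1],[0,0,0,-1.36,0,-0.64,1]]' | grep -E 'eef|ft'; python3 -c '
from h import *
print(tipnow())'
```

```text
eef_pos: [528.0, 55.1, 159.8]
ft_force: [-0.4, 1.1, 2.3]
eef_pos: [531.8, 1.1, 159.7]
ft_force: [0.5, 3.8, 2.9]
[-30.43221451  41.12888948  61.23415421]
```

```bash
python3 -m inch '[[0,0,0,-1.36,0,-0.64,1],[0,0,0,-1.36,0,-0.64,1],[0,0,0,-1.36,0,-0.64,1],[0,0,0,-1.36,0,-0.64,1],[0,0,0,-1.36,0,-0.64,1],[0,0,0,-1.36,0,-0.64,1],[0,0,0,-1.36,0,-0.64,1],[0,0,0,-0.9,0,-0.42,1],[0,0,0,0,0,0,1],[0,0,0,0.85,0,-1.8,1],[0,0,0,1.2,0,-2.7,1],[0,0,0,1.2,0,-2.7,1]]' | grep -E 'eef|ft';  python3 - <<'E'
from h import *
print(tipnow())
for n in('side','top'):
    p=cam(n,n+'3.png')
    for r in env.find_in(p,'scrap1')[:8]: print(n,round(r['score'],2),w(p,r['centre']))
# plan: up, untilt, over press back to stand
a=env.state()['eef_pos']
q=plan([([a[0],a[1]-20,460],down(94.1))],g=1)
q=plan([([500,395,460],down(70))],q,polar=True,g=1)
E
```

```text
eef_pos: [539.9, -113.3, 239.3]
ft_force: [-0.8, -0.3, -1.0]
[-145.21311175   41.27626297  140.79438407]
side 0.77 [776.26549012  65.73724578  16.45122505]
side 0.74 [ 522.90736158 -200.63956587   15.83242082]
side 0.55 [781.95405381 188.45271216  18.8291558 ]
side 0.27 [648.75681716 378.28616431  68.59105483]
top 0.58 [620.99078065 -61.08624878  25.11952959]
top 0.54 [632.07306408 -85.75097998  19.66297129]
top 0.5 [785.62788208 181.63582171  14.30142768]
top 0.42 [773.82159101  61.38351887  18.21232925]
5 [[0,-0.09,0,1.5,0,-4.2,1],[0,-0.09,0,1.2,-0.1,-4.3,1],[0,-0.08,0,0.7,0,-4.4,1],[0,-0.09,0,0.4,0,-4.4,1],[0,-0.09,0,0,0,-4.5,1]]
11 [[0,0,0.04,4.3,2,0,1],[0,0,0.04,4.5,1.4,0,1],[0,0,0.03,4.7,0.9,0,1],[0,0,0.04,4.9,0.3,0,1],[0,0,0.04,4.9,-0.3,0,1],[0,0,0.04,4.9,-0.9,0,1],[0,0,0.04,4.9,-1.6,0,1],[0,0,0.04,4.6,-2.1,0,1],[0,0,0.03,4.4,-2.8,0,1],[0,0,0.04,4.1,-3.2,0,1],[0,0,0.04,3.7,-3.8,0,1]]
```

View pics/top3.png

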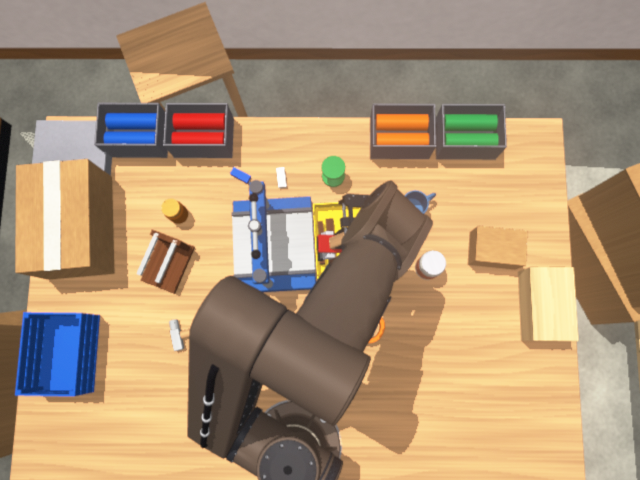

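The bed at (275,240) is empty, and the arm hides most of the tray. I'll carry the brush back over the stand and then check the tray.

```bash
python3 -m inch '[[0,-0.09,0,1.5,0,-4.2,1],[0,-0.09,0,1.2,-0.1,-4.3,1],[0,-0.08,0,0.7,0,-4.4,1],[0,-0.09,0,0.4,0,-4.4,1],[0,-0.09,0,0,0,-4.5,1],[0,0,0.04,4.3,2,0,1],[0,0,0.04,4.5,1.4,0,1],[0,0,0.03,4.7,0.9,0,1],[0,0,0.04,4.9,0.3,0,1],[0,0,0.04,4.9,-0.3,0,1],[0,0,0.04,4.9,-0.9,0,1],[0,0,0.04,4.9,-1.6,0,1],[0,0,0.04,4.6,-2.1,0,1],[0,0,0.03,4.4,-2.8,0,1],[0,0,0.04,4.1,-3.2,0,1],[0,0,0.04,3.7,-3.8,0,1],[0,0,0,0,0,0,1],[0,0,0,0,0,0,1]]';  python3 - <<'E'
from h import *
np.set_printoptions(precision=1,suppress=True)
for n in('side','top'):
    p=cam(n)
    for r in env.find_in(p,'scrap1')[:8]: print(n,round(r['score'],2),w(p,r['centre']))
    u=proj(p,[584,-126,30]).astype(int); a=p['img'][u[1]-50:u[1]+50,u[0]-60:u[0]+60,::-1]
    cv2.imwrite(f'pics/tray_{n}.png',cv2.resize(a,None,fx=3.3,fy=3.3))
    if n=='side':
        s=env.state(); C=cloud(p).reshape(-1,3); q=R.from_euler('xyz',s['tcp_rot']); D=q.inv().apply(C-s['eef_pos']); i=p['img'].reshape(-1,3).astype(int)
        red=(abs(D[:,0])<70)&(abs(D[:,1])<70)&(D[:,2]>0)&(D[:,2]<60)&(i[:,0]>120)&(i[:,1]<70)
        E=D[red]; t=E[E[:,2]<np.median(E[:,2])+4]; print('collar',np.percentile(t,[0,2,50,98,100],axis=0).T,cv2.minAreaRect(t[:,:2].astype(np.float32)),np.linalg.lstsq(np.c_[t[:,:2],np.ones(len(t))],t[:,2],rcond=None)[0]*[57,57,1])
a=cv2.imread('pics/tray_side.png');b=cv2.imread('pics/tray_top.png');cv2.imwrite('pics/tray.png',np.hstack([a,b])[:, :800])
q=plan([([500.4,394.7,162],down(70.1))],g=1,step=50)
E
```

```text
t: 21.75
eef_pos: [500.5, 394.6, 459.0]
tcp_rot: [-3.14, 0.002, 1.224]
ft_force: [-0.3, -1.2, -1.7]
opening: 0.31
grip_force: 30.0
side 0.56 [779.6 189.1  19.4]
side 0.2 [645.1 376.9  62.9]
collar [[-32.6 -29.2  24.   42.1  42.5]
 [-25.  -23.7  -7.6  18.1  20.2]
 [ 27.   29.7  31.5  34.5  35.6]] ((5.158840179443359, -1.9479503631591797), (45.21894454956055, 74.94335174560547), 89.24050903320312) [-2.  -0.2 32.3]
top 0.68 [539.4 -63.7  25.4]
top 0.65 [772.3  61.7  16.5]
top 0.63 [555.2  70.6  56.7]
top 0.59 [607.4 -65.7  26.9]
top 0.57 [781.6 183.4  15. ]
top 0.47 [543.4 -91.9  21.2]
top 0.43 [618.7 -86.6  20.5]
6 [[0,0,0,0,0,5,1],[0,0,0,0,0,4.9,1],[0,0,0,0,0,5,1],[0,0,0,0.1,-0.1,5,1],[0,0,0,0,0,5,1],[0,0,0,0,0,4.9,1]]
```

View pics/tray.png

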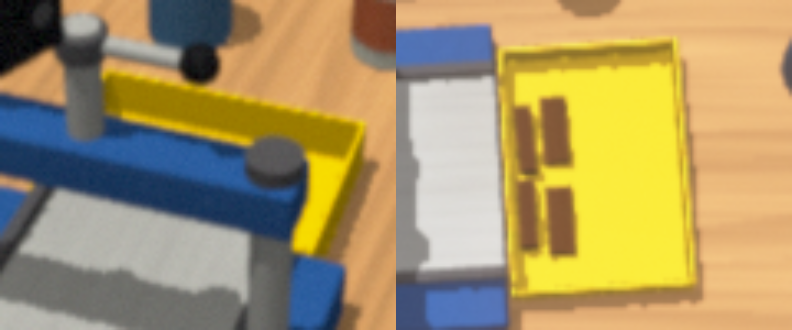

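All four offcuts lie in the tray, at right-crop (525,140), (555,130), (528,215) and (560,222). The brush has turned about 3° in the grip, so I'll straighten it and check it above the prongs.

```bash
python3 -m inch '[[0,-0.05,0,-0.1,0,5,1],[0,0,0,-0.3,0,5,1],[0,0,0,-0.3,0,5,1],[0,0,0,-0.2,0,4.9,1],[0,0,0,0,0,0,1],[0,0,0,0,0,0,1]]';  cat > chk.py <<'E'
from h import *
np.set_printoptions(precision=1,suppress=True)
for n in('side','top'):
    p=cam(n); s=env.state(); C=cloud(p).reshape(-1,3); i=p['img'].reshape(-1,3).astype(int)
    z=s['eef_pos'][2]
    red=(abs(C[:,0]-500)<70)&(abs(C[:,1]-396)<70)&(C[:,2]>z-46)&(C[:,2]<z-22)&(i[:,0]>120)&(i[:,1]<70)
    t=C[red]; t=t[t[:,2]>np.median(t[:,2])-4]
    if len(t)<20: continue
    r=cv2.minAreaRect(t[:,:2].astype(np.float32)); print(n,'collar',r,np.median(t[:,2])-z)
    yb=np.radians(70); A=np.c_[(t[:,:2]-r[0])@np.array([np.cos(yb),np.sin(yb)]),(t[:,:2]-r[0])@np.array([np.sin(yb),-np.cos(yb)]),np.ones(len(t))]
    print('tilt deg along toolx, tooly',np.linalg.lstsq(A,t[:,2],rcond=None)[0][:2]*57.3, len(t))
E
python3 chk.py
```

```text
t: 22.7
eef_pos: [495.8, 379.3, 264.2]
tcp_rot: [3.14, 0.048, 1.222]
ft_force: [0.4, -0.8, -1.4]
opening: 0.316
grip_force: 30.0
side collar ((495.229736328125, 382.9605407714844), (75.09358978271484, 45.69841384887695), 70.14633178710938) -32.1396126810896
tilt deg along toolx, tooly [-0.2  0.5] 765
top collar ((489.3099365234375, 363.9519348144531), (36.624473571777344, 44.16445541381836), 70.32683563232422) -30.84516215142338
tilt deg along toolx, tooly [-0.2  0.9] 180
```

```bash
python3 -m inch '[[0,0,0,1.4,0,0,1],[0,0,0,0.15,0,3,1],[0,0,0,0,0,0,1],[0,0,0,0,0,0,1]]'; python3 chk.py
```

```text
t: 23.3
eef_pos: [500.0, 392.8, 232.5]
tcp_rot: [3.141, 0.049, 1.223]
ft_force: [1.3, -0.1, -1.5]
opening: 0.315
grip_force: 30.0
side collar ((500.4583740234375, 396.3677978515625), (73.92005157470703, 46.49631118774414), 70.04328918457031) -31.9187821512171
tilt deg along toolx, tooly [-0.3  0.5] 698
top collar ((492.9476318359375, 375.690673828125), (36.13213348388672, 43.781333923339844), 66.6219711303711) -30.604321239622436
tilt deg along toolx, tooly [ 1.8 -0.5] 180
```

```bash
python3 -m inch '[[0,0,0,0.1,0,2,1],[0,0,0,0.1,0,2,1],[0,0,0,0.1,0,2,1],[0,0,0,0.05,0,1.2,1],[0,0,0,0,0,0,1],[0,0,0,0,0,0,1]]' | grep -E 'eef|ft'; python3 -m inch '[[0,0,0,0,0,0.2,1],[0,0,0,0,0,0.1,1],[0,0,0,0,0,0,1]]' | grep -E 'eef|ft'
```

```text
eef_pos: [499.9, 392.4, 160.2]
ft_force: [-0.1, 1.1, -1.6]
eef_pos: [499.5, 392.0, 156.3]
ft_force: [-0.1, 0.5, -1.9]
```

```bash
for i in 1 2 3; do python3 -m inch '[[0,0,0,0,0,0.1,1],[0,0,0,0,0,0,1]]' | grep -E 'eef|ft'; done
```

```text
eef_pos: [499.5, 392.0, 155.3]
ft_force: [1.0, 0.5, -1.5]
eef_pos: [499.5, 391.9, 155.3]
ft_force: [-2.7, -2.8, 7.0]
eef_pos: [499.5, 391.9, 155.2]
ft_force: [-4.3, -3.3, 15.1]
```

```bash
python3 -m inch '[[0,0,0,0,0,-0.15,1],[0,0,0,0,0,0,1],[0,0,0,0,0,0,-1],[0,0,0,0,0,0,-1],[0,0,0,0,0,0,-1],[0,0,0,0,0,0,-1],[0,0,0,0,0,0,-1],[0,0,0,0,0,0,-1]]' && python3 -m inch '[[0,0,0,0,0,-2,-1],[0,0,0,0,0,-4,-1],[0,0,0,0,0,-5,-1],[0,0,0,0,0,-5,-1],[0,0,0,0,0,-4,-1],[0,0,0,0,0,0,-1],[0,0,0,0,0,0,-1],[0,0,0,0,0,0,-1]]'; python3 - <<'E'
from h import *
p=cam('side'); C=cloud(p).reshape(-1,3); i=p['img'].reshape(-1,3).astype(int)
for n,k in (('collar',(C[:,2]>110)&(C[:,2]<132)&(i[:,0]>120)&(i[:,1]<70)),('handle',(C[:,2]>192)&(C[:,2]<212))):
    t=C[k&(abs(C[:,0]-500)<70)&(abs(C[:,1]-396)<70)]; print(n,len(t),cv2.minAreaRect(t[:,:2].astype(np.float32)) if len(t) else '',np.median(t[:,2]))
u=proj(p,[500,396,120]).astype(int); a=p['img'][u[1]-80:480,u[0]-100:u[0]+100,::-1]
cv2.imwrite('pics/hung.png',cv2.resize(a,None,fx=3,fy=3))
print(env.state()['t'])
E
```

```text
t: 26.28
eef_pos: [499.4, 391.9, 154.8]
tcp_rot: [3.142, 0.05, 1.223]
ft_force: [-0.9, -0.5, -0.1]
opening: 0.889
grip_force: 0.0
t: 27.28
eef_pos: [502.6, 401.1, 353.1]
tcp_rot: [-3.14, 0.052, 1.223]
ft_force: [0.2, 0.2, -0.1]
opening: 1.002
grip_force: 0.0
collar 937 ((499.7200012207031, 394.9493103027344), (75.01709747314453, 46.653709411621094), 69.32194519042969) 123.38464842369888
handle 332 ((499.08599853515625, 395.1219787597656), (21.49603843688965, 30.546714782714844), 68.50422668457031) 202.63748902658438
27.325
```

View pics/hung.png

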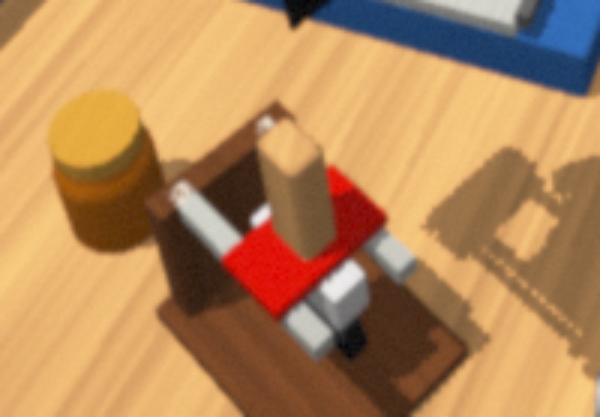

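The brush hangs upright by its collar across both prongs, with the collar at crop (305,245), and the arm is clear of it. Handing in.

```bash
python3 -c 'from cell import env;print(env.job_done())'
```

```text
the job is handed in; nothing more can be done
None
```

I handed the job in after about 27 s of robot time: the last pictures show all four offcuts in the tray and the brush hanging upright on its stand, though the hand-in returned no verdict.

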